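# Show which crucible goes into which well

### The job

Show the colleague watching the bench camera how to finish loading the furnace carrier: point straight down with the fingertips at the one crucible that stands by itself on the bench, a few centimetres above it, for two full seconds, then point in the same way at the empty well of the carrier plate for two full seconds. After that, press the push button on the call box fully down to confirm, and let it come up again. Touch, lift or move none of the crucibles, the carrier or the other glass and porcelain ware, and do not bring the fingers down over a crucible that is already in the carrier or over the mortar.

Things in the scene. Friction and masses are not known exactly. Their poses are not given: they have to be found in the camera images.
- next_crucible: the crucible that stands by itself on the bench, not in the carrier: white porcelain, a plain conical cup open at the top, 44 mm across the rim, 28 mm across the foot, 37 mm high; origin at the centre of its underside, z up
- vacant_well: the empty one of the carrier's four round wells, 48 mm in diameter, 8 mm deep; origin at the centre of the well's floor, about 6 mm above the bench, z up. Which of the four it is varies
- carrier: flat dark steel plate fixed on the bench, 148 x 148 x 14 mm, with four wells in a square whose centres are 34 mm from the plate's centre in x and in y (68 mm apart); low aluminium lug on the left and right sides (y); origin at the centre of its underside, z up, x and y along its sides. Closed fingertips fit between the crucibles' rims, open fingers do not
- seated_crucible_a: one of three crucibles already standing in the carrier's wells, same shape as the lone one (44 mm rim, 37 mm high); its rim is 43 mm above the bench; origin at the centre of its underside
- seated_crucible_b: one of three crucibles already standing in the carrier's wells, same shape as the lone one (44 mm rim, 37 mm high); its rim is 43 mm above the bench; origin at the centre of its underside
- seated_crucible_c: one of three crucibles already standing in the carrier's wells, same shape as the lone one (44 mm rim, 37 mm high); its rim is 43 mm above the bench; origin at the centre of its underside
- call_box: grey plastic box fixed on the bench, 80 x 64 x 34 mm high, with one round push button in a black housing in the middle of its top; origin at the centre of its underside, z up
- ack_button_top (a point): centre of the top face of the call box's push button (28 mm across); this point moves down with the button
- ack_button (a joint): travel of the push button: 0 is up, 0.006 m is fully down (5 N); a spring brings it up again
- mortar: white porcelain mortar standing on the bench, a thick bowl 89 mm across and 51 mm high, about twice as wide as a crucible; origin at the centre of its underside
- beaker: small clear glass beaker with a spout, 51 x 56 mm, 71 mm high; origin at the centre of its underside
- weighing_bottle: small clear glass bottle with a knobbed lid, 39 mm across, 58 mm high; origin at the centre of its underside
- pestle: white porcelain pestle lying on the bench, 105 mm long, 27 mm thick; origin under its middle

How it is judged:
By the outcome, as a careful person would: the job done as asked, in the order asked, and still so for the second after the job is handed in, with the robot touching nothing.
It also fails if it takes over 51 s, if anything falls off the work surface, if the arm or the gripper's body presses on something with over 40 N, if the wrist force passes 120 N, or if a joint passes its speed limit or range.

### The arm

A 6-joint arm with a two-finger parallel gripper is mounted at the origin on a cart in front of the work surface, level with it; the furniture and walls round the work are solid. World frame = base frame: x ahead of the robot, y to its left, z up, the work surface at z = 0. Lengths are in m, angles in rad, forces in N, time in s.
With the tool pointing down it reaches from about 0.3 to 0.875 m from the base axis. Payload 6.4 kg.
Tool frame: the origin (TCP) lies between the finger pads, 19 mm behind the fingertips; this is the grasp point; z points along the fingers, y is the line along which they close (so a half turn about z gives the same grasp; the last joint's range is limited). The gripper opens to 85 mm and grips with 20 to 120 N. Pads are 22 mm wide; open, the fingers measure 114 mm over their backs; the gripper's body (76 mm by 85 mm) begins 54 mm behind the grasp point. The pads swing forward as they close: fully open they stand 13 mm farther back than shut.
Start: joints at [-1.525, 0.181, 1.607, -0, 1.354, -0.206], TCP at [0.143, -0.557, 0.25] pointing down, gripper open.
Joint ranges: [-2.99, 2.99], [-0.89, 2.07], [0.3, 2.58], [-1.14, 4.28], [0, 2.63], [-3.12, 3.12]. Speed limits (rad/s): [2.57, 2.57, 3.01, 3.14, 3.14, 3.14].

### API

Orientations are given as a unit quaternion [w, x, y, z].
In Python, from bench import ctrl gives the robot as it stands. The module is installed in compiled form; this text tells all that it offers.
- The arm moves only by the tool move_arm, never from a script. Its argument "plan" is one flat list of numbers, 6 for each row, row after row: the shift along the world's x, y, z in units of 50 mm (1.0 is 50 mm), then the turn, a rotation vector about the world's x, y, z in rad. A call has 1 to 10 rows; each row is the pose to reach, as a shift and turn from the pose commanded when the call began; what a row does not reach only later rows make up. A row lasts 1/8 s, in which the tool goes at most 62.5 mm and 10.7 degrees, less where a joint would pass 70% of its speed; a pose out of reach is approached as far as the arm can. A call with a gripper value outside its range is refused whole. "grip" is the finger opening in mm, from 0 to 85.4, set as the call begins (left out, the last holds). The fingers move at their own pace and stop on an object; the grip force is fixed at half the most. Time passes only in rows, so rows that repeat a pose let the fingers close. It gives the time, the measured TCP pose, the force, the opening and the grip force at its end, in the units of the state.
- ctrl.get_obs(): the state, without advancing time (a new reading comes with each control period).
- ctrl.camera(name): name is "scene" or "top" or "wrist"; returns a dict with "pixels" (480x640x3 uint8, red, green, blue), "fx", "fy", "cx", "cy" (pixels), "origin" and "attitude" of the camera in the world. Camera axes: x right, y down, z forward; pixel columns grow to the right and rows downward; lengths in m; the calibration is good to about 2 mm. A picture is of the moment at which its call begins. There is no depth.
- ctrl.hand_in(): hands the job in; it is judged then, once.
The state is a dict: "time_s": time; "q": joint angles; "dq": joint speeds; "joint_efforts": joint torques, N m; "eef_pos": TCP position; "eef_rot": TCP orientation; "wrist_force": force on the tool from outside, world axes, zero at the start; "torque": the same for the moment, N m; "opening": opening from 0.0 (shut) to 1.0 (fully open); "grasp_force": force on a finger pad.
Only numpy, scipy, OpenCV 4.12 (cv2) and the standard library are available. Lean on these libraries where they do the work, as an engineer would, in place of code of your own. Each camera call takes 0.05 s, during which the arm holds its last target. There are 200 camera calls.

## Working session

There is one attempt and no reset: what is moved stays moved. The work goes in short steps, Python scripts to look and compute and a tool call to move; the robot and the scene stay as the last step left them, time stands still between calls to the robot, and variables do not carry over. Pictures are saved under pics/ and viewed, at most 10 in all, crops included, and the job is handed in when it is done.

Besides the shell and the picture viewer there is one more tool, called after "Call:" as name(argument=value, ...) on one line, values as JSON. move_arm: Moves the arm, as the interface text tells. Its arguments: {"type":"object","properties":{"plan":{"type":"array"},"grip":{"type":"number"}},"required":["plan"]}

```bash
mkdir -p pics
cat > h.py <<'E'
import numpy as np, cv2
from scipy.spatial.transform import Rotation as R
from bench import ctrl
def rot(a):
    a=np.array(a,float)
    return a if a.shape==(3,3) else R.from_quat(a,scalar_first=True).as_matrix()
def ray(c,u,v,z):
    d=rot(c["attitude"])@np.array([(u-c["cx"])/c["fx"],(v-c["cy"])/c["fy"],1]); o=np.array(c["origin"])
    return o+d*(z-o[2])/d[2]
def snap(n,f):
    c=ctrl.camera(n); cv2.imwrite(f"pics/{f}.png",cv2.cvtColor(c["pixels"],cv2.COLOR_RGB2BGR)); np.save(f"pics/{f}.npy",c,allow_pickle=True); return c
def load(f): return np.load(f"pics/{f}.npy",allow_pickle=True).item()
E
python3 - <<'E'
from h import *
for n in("top","scene"):
    c=snap(n,n+"0"); print(n,c["fx"],c["cx"],c["cy"],c["origin"],c["attitude"])
print(ctrl.get_obs())
E
```

```text
top 616.6053089325015 312.2738439053962 246.75600118983718 [ 0.33647375 -0.01612331  1.25221209] [-0.07115889  0.71264935 -0.69505494  0.06297574]
scene 623.4578987568867 316.9182613719452 241.10023081401292 [-0.3531577   0.5031122   0.78358569] [ 0.22889039 -0.44689719  0.76570154 -0.40198663]
{'time_s': 0.1, 'q': array([-1.52528707e+00,  1.81461765e-01,  1.60789008e+00, -1.12340166e-05,
        1.35380762e+00, -2.06317664e-01]), 'dq': array([-0.00013948, -0.00294728, -0.00307049, -0.00080162,  0.0017579 ,
        0.00154673]), 'joint_efforts': array([ 5.65256942e-04, -4.45876229e+01, -3.52238202e+01, -2.57956044e-04,
        4.10654189e-03,  1.18539069e-05]), 'eef_pos': array([ 0.14325728, -0.55639211,  0.24918569]), 'eef_rot': array([-7.81315267e-04,  9.92082911e-01,  1.25582182e-01,  5.74546405e-05]), 'wrist_force': array([ 0.27314544,  0.08204803, -0.04111106]), 'torque': array([0.00427044, 0.0427393 , 0.01838689]), 'grasp_force': 0.0, 'opening': 1.0020667620896166}
```

View pics/top0.png

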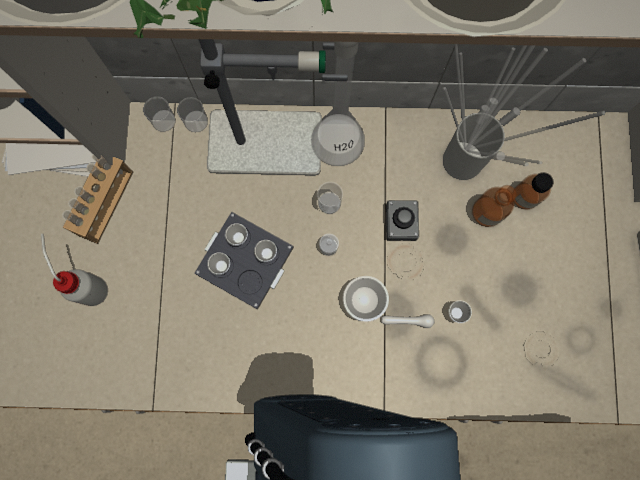

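View pics/scene0.png

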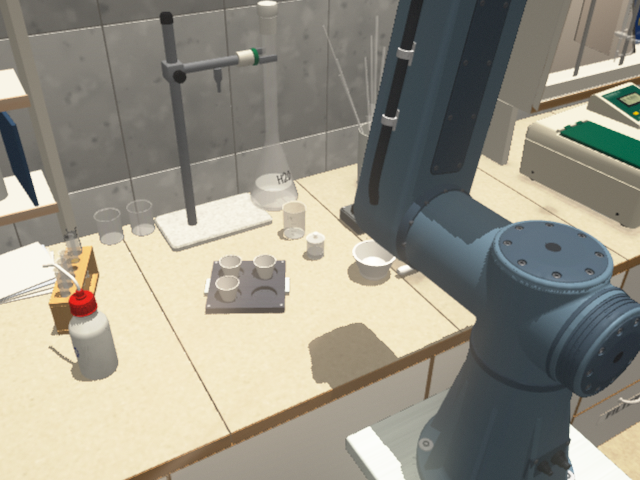

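The top view shows the lone crucible at about (459,312) and the vacant well at (251,282). The seated crucibles are at (236,234), (265,251) and (219,263), the button at (403,216) and the mortar at (366,299). Next I refine these in code.

Run:
```python
from h import *
c=load("top0"); im=c["pixels"]; g=cv2.cvtColor(im,cv2.COLOR_RGB2GRAY); hsv=cv2.cvtColor(im,cv2.COLOR_RGB2HSV)
def blob(mask,u,v,r=22):
    m=np.zeros_like(g); cv2.circle(m,(u,v),r,255,-1); m&=mask
    cs,_=cv2.findContours(m,cv2.RETR_EXTERNAL,cv2.CHAIN_APPROX_NONE)
    k=max(cs,key=cv2.contourArea); (x,y),rad=cv2.minEnclosingCircle(k); return x,y,rad
# dark plate
dark=((g<95)*255).astype(np.uint8)
white=((hsv[...,1]<45)&(g>110)).astype(np.uint8)*255
for n,u,v,z,r in(("a",236,234,.043,17),("b",265,251,.043,17),("c",219,263,.043,17),("lone",459,312,.037,17),("mortar",366,299,.051,32)):
    x,y,rad=blob(white,u,v,r); e=ray(c,x,y,z); print(n,round(x,1),round(y,1),"diam mm",2*rad*(1.252-z)/616*1000,e.round(4))
x,y,rad=blob(cv2.inRange(g,0,50),403,216,14); print("button",x,y,rad*2*(1.2)/616,ray(c,x,y,.05).round(4))
m=np.zeros_like(g);cv2.circle(m,(244,260),60,255,-1);m&=dark
cs,_=cv2.findContours(m,cv2.RETR_EXTERNAL,cv2.CHAIN_APPROX_NONE);k=max(cs,key=cv2.contourArea)
b=cv2.boxPoints(cv2.minAreaRect(cv2.convexHull(k))); P=np.array([ray(c,*p,.014) for p in b]); print("plate",P.round(4).tolist(),P.mean(0),np.linalg.norm(P-np.roll(P,1,0),axis=1))
print("well eye",ray(c,251,282,.014))
cr=np.hstack([cv2.resize(im[a:a+110,b:b+110],(390,390),interpolation=cv2.INTER_CUBIC) for a,b in((205,190),(230,400))])
cr2=cv2.resize(im[180:290,350:460],(390,390),interpolation=cv2.INTER_CUBIC)
cv2.imwrite("pics/crop.png",cv2.cvtColor(cr,cv2.COLOR_RGB2BGR))
cv2.imwrite("pics/crop2.png",cv2.cvtColor(cr2,cv2.COLOR_RGB2BGR))
```

```text
a 236.0 233.5 diam mm 44.28007209146178 [0.5922 0.1548 0.043 ]
b 265.4 250.4 diam mm 44.542531310737914 [0.5592 0.0944 0.043 ]
c 218.5 263.0 diam mm 45.65075526609049 [0.5314 0.1867 0.043 ]
lone 461.9 310.0 diam mm 54.947198691306184 [ 0.4507 -0.296   0.037 ]
mortar 370.4 300.1 diam mm 110.35951150547375 [ 0.4642 -0.1152  0.051 ]
button 402.79248046875 217.5355682373047 0.04208799956680892 [ 0.6314 -0.1787  0.05  ]
plate [[0.514, 0.2402, 0.014], [0.6478, 0.1726, 0.014], [0.5741, 0.0398, 0.014], [0.4433, 0.1091, 0.014]] [0.54480349 0.14043801 0.014     ] [0.14890293 0.14993339 0.15181646 0.14803764]
well eye [0.49876145 0.12352628 0.014     ]
```

View pics/crop.png

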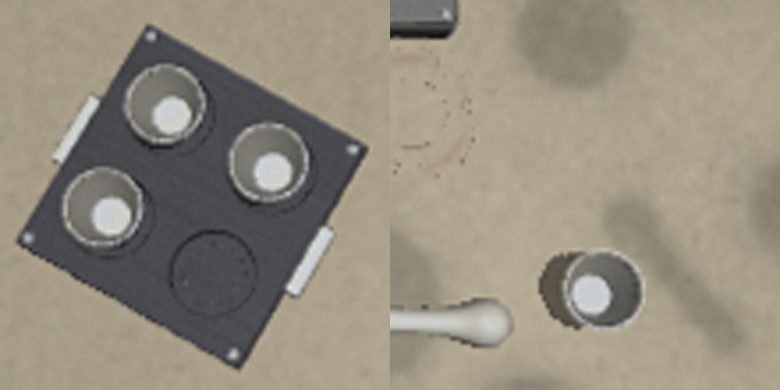

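The lone rim centre is at about (460.2,311.3), giving (0.448,-0.293). The vacant well is at b+c−a = (0.4985,0.126), which agrees with the plate's centre and sides. The button is at about (0.631,-0.179). I close the fingers and go above the crucible at height for a closer look.

Call:
move_arm(plan=[0.7, 0.6, 0, 0, 0, 0, 1.5, 1.3, 0, 0, 0, 0, 2.3, 2.0, 0, 0, 0, 0, 3.1, 2.7, 0, 0, 0, 0, 3.9, 3.4, 0, 0, 0, 0, 4.7, 4.1, 0, 0, 0, 0, 5.4, 4.7, 0, 0, 0, 0, 6.1, 5.3, 0, 0, 0, 0, 6.1, 5.3, 0, 0, 0, 0, 6.1, 5.3, 0, 0, 0, 0], grip=0)

```text
time_s: 1.35
eef_pos: [0.4479, -0.2919, 0.2496]
eef_rot: [-0.0, 0.992, 0.126, -0.0]
wrist_force: [0.2, -0.1, 0.1]
opening: -0.0
grasp_force: 0.0
```

Run:
```python
from h import *
c=snap("wrist","w1"); o=ctrl.get_obs(); print(o["eef_pos"],rot(o["eef_rot"])[:,2],o["opening"],c["origin"],rot(c["attitude"])[:,2])
K=lambda p:(lambda q:(c["fx"]*q[0]/q[2]+c["cx"],c["fy"]*q[1]/q[2]+c["cy"]))(rot(c["attitude"]).T@(np.array(p)-c["origin"]))
print("expected rim centre px",K((.448,-.2925,.037)))
```

```text
[ 0.4476103  -0.29231256  0.24968595] [-7.25617478e-04  1.48056899e-04 -9.99999726e-01] 0.0013379662900835049 [ 0.52003436 -0.27217126  0.37433776] [-0.28348278 -0.07309655 -0.95618743]
expected rim centre px (np.float64(321.7559893580041), np.float64(212.05223921865587))
```

View pics/w1.png

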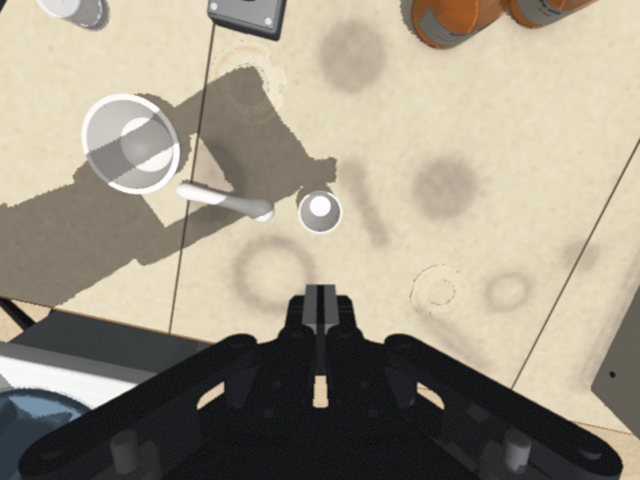

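The wrist view shows the lone crucible's rim at about (320,212), where it was predicted to be (322,212). I lower straight down and hold.

Call:
move_arm(plan=[0, 0, -0.8, 0, 0, 0, 0, 0, -1.6, 0, 0, 0, 0, 0, -2.3, 0, 0, 0, 0, 0, -2.9, 0, 0, 0, 0, 0, -3.2, 0, 0, 0, 0, 0, -3.2, 0, 0, 0, 0, 0, -3.2, 0, 0, 0, 0, 0, -3.2, 0, 0, 0, 0, 0, -3.2, 0, 0, 0, 0, 0, -3.2, 0, 0, 0])

```text
time_s: 2.65
eef_pos: [0.4485, -0.292, 0.0904]
eef_rot: [0.0, 0.992, 0.126, 0.0]
wrist_force: [-0.9, -0.5, -0.4]
opening: 0.0
grasp_force: 0.0
```

Call:
move_arm(plan=[0, 0, 0, 0, 0, 0, 0, 0, 0, 0, 0, 0, 0, 0, 0, 0, 0, 0, 0, 0, 0, 0, 0, 0, 0, 0, 0, 0, 0, 0, 0, 0, 0, 0, 0, 0, 0, 0, 0, 0, 0, 0, 0, 0, 0, 0, 0, 0, 0, 0, 0, 0, 0, 0, 0, 0, 0, 0, 0, 0])

```text
time_s: 3.9
eef_pos: [0.4483, -0.2919, 0.09]
eef_rot: [0.0, 0.992, 0.126, -0.0]
wrist_force: [0.3, 0.4, 0.1]
opening: -0.002
grasp_force: 0.0
```

Call:
move_arm(plan=[0, 0, 0, 0, 0, 0, 0, 0, 0, 0, 0, 0, 0, 0, 0, 0, 0, 0, 0, 0, 0, 0, 0, 0, 0, 0, 0, 0, 0, 0, 0, 0, 0, 0, 0, 0, 0, 0, 0, 0, 0, 0, 0, 0, 0, 0, 0, 0, 0, 0, 0, 0, 0, 0, 0, 0, 0, 0, 0, 0])

```text
time_s: 5.15
eef_pos: [0.4483, -0.2919, 0.09]
eef_rot: [-0.0, 0.992, 0.126, -0.0]
wrist_force: [0.1, 0.6, -0.0]
opening: 0.0
grasp_force: 0.0
```

Call:
move_arm(plan=[0, 0, 0.6, 0, 0, 0, 0, 0, 1.4, 0, 0, 0, 0, 0, 2.2, 0, 0, 0, 0, 0, 2.8, 0, 0, 0, 0, 0, 3.2, 0, 0, 0, 0, 0, 3.2, 0, 0, 0])

```text
time_s: 5.9
eef_pos: [0.449, -0.2926, 0.2518]
eef_rot: [0.002, 0.992, 0.126, 0.001]
wrist_force: [-0.8, 0.0, -1.3]
opening: -0.002
grasp_force: 0.0
```

Call:
move_arm(plan=[0.1, 0.6, 0, 0, 0, 0, 0.2, 1.6, 0, 0, 0, 0, 0.3, 2.6, 0, 0, 0, 0, 0.4, 3.6, 0, 0, 0, 0, 0.5, 4.6, 0, 0, 0, 0, 0.6, 5.6, 0, 0, 0, 0, 0.8, 6.6, 0, 0, 0, 0, 0.9, 7.6, 0, 0, 0, 0, 1.0, 8.35, 0, 0, 0, 0, 1.0, 8.35, 0, 0, 0, 0])

```text
time_s: 7.15
eef_pos: [0.4974, 0.1278, 0.2484]
eef_rot: [-0.0, 0.992, 0.127, -0.001]
wrist_force: [-0.4, 0.3, 0.0]
opening: -0.001
grasp_force: 0.0
```

Run:
```python
from h import *
c=snap("wrist","w2"); o=ctrl.get_obs(); print(o["eef_pos"])
K=lambda p:(lambda q:(c["fx"]*q[0]/q[2]+c["cx"],c["fy"]*q[1]/q[2]+c["cy"]))(rot(c["attitude"]).T@(np.array(p)-c["origin"]))
print("expected well px",K((.4985,.126,.014)))
```

```text
[0.49746241 0.12643134 0.24849097]
expected well px (np.float64(323.04665698459075), np.float64(206.80325540174513))
```

View pics/w2.png

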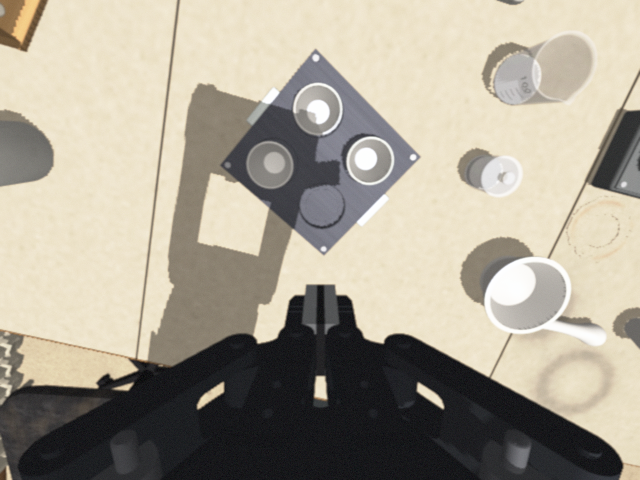

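The wrist view shows the empty well at about (323,206), as predicted (323,207). I lower to about 5 cm tip height, which stays above the rims, and hold.

Call:
move_arm(plan=[0, 0, -0.8, 0, 0, 0, 0, 0, -1.7, 0, 0, 0, 0, 0, -2.5, 0, 0, 0, 0, 0, -3.2, 0, 0, 0, 0, 0, -3.6, 0, 0, 0, 0, 0, -3.6, 0, 0, 0, 0, 0, -3.6, 0, 0, 0, 0, 0, -3.6, 0, 0, 0, 0, 0, -3.6, 0, 0, 0, 0, 0, -3.6, 0, 0, 0])

```text
time_s: 8.45
eef_pos: [0.4986, 0.1257, 0.0705]
eef_rot: [0.0, 0.992, 0.126, 0.001]
wrist_force: [0.4, 0.2, 0.3]
opening: -0.001
grasp_force: 0.0
```

Call:
move_arm(plan=[0, 0, 0, 0, 0, 0, 0, 0, 0, 0, 0, 0, 0, 0, 0, 0, 0, 0, 0, 0, 0, 0, 0, 0, 0, 0, 0, 0, 0, 0, 0, 0, 0, 0, 0, 0, 0, 0, 0, 0, 0, 0, 0, 0, 0, 0, 0, 0, 0, 0, 0, 0, 0, 0, 0, 0, 0, 0, 0, 0])

```text
time_s: 9.7
eef_pos: [0.4983, 0.1256, 0.07]
eef_rot: [0.0, 0.992, 0.126, 0.0]
wrist_force: [-0.0, 0.4, -0.1]
opening: -0.003
grasp_force: 0.0
```

Call:
move_arm(plan=[0, 0, 0, 0, 0, 0, 0, 0, 0, 0, 0, 0, 0, 0, 0, 0, 0, 0, 0, 0, 0, 0, 0, 0, 0, 0, 0, 0, 0, 0, 0, 0, 0, 0, 0, 0, 0, 0, 0, 0, 0, 0, 0, 0, 0, 0, 0, 0, 0, 0, 0, 0, 0, 0, 0, 0, 0, 0, 0, 0])

```text
time_s: 10.95
eef_pos: [0.4983, 0.1256, 0.07]
eef_rot: [0.0, 0.992, 0.126, -0.0]
wrist_force: [-0.8, 0.4, -0.5]
opening: 0.001
grasp_force: 0.0
```

Call:
move_arm(plan=[0, 0, 0.6, 0, 0, 0, 0, 0, 1.4, 0, 0, 0, 0, 0, 2.3, 0, 0, 0, 0, 0, 3.1, 0, 0, 0, 0, 0, 3.6, 0, 0, 0, 0, 0, 3.6, 0, 0, 0])

```text
time_s: 11.7
eef_pos: [0.4996, 0.1257, 0.2522]
eef_rot: [0.0, 0.992, 0.126, 0.002]
wrist_force: [0.0, 0.0, 0.0]
opening: 0.0
grasp_force: 0.0
```

Call:
move_arm(plan=[0.2, -0.6, 0, 0, 0, 0, 0.6, -1.4, 0, 0, 0, 0, 1.0, -2.3, 0, 0, 0, 0, 1.4, -3.2, 0, 0, 0, 0, 1.8, -4.1, 0, 0, 0, 0, 2.2, -5.0, 0, 0, 0, 0, 2.5, -5.7, 0, 0, 0, 0, 2.65, -6.1, 0, 0, 0, 0, 2.65, -6.1, 0, 0, 0, 0, 2.65, -6.1, 0, 0, 0, 0])

```text
time_s: 12.95
eef_pos: [0.6303, -0.1779, 0.2495]
eef_rot: [-0.001, 0.992, 0.126, -0.0]
wrist_force: [0.5, 1.1, 0.1]
opening: 0.001
grasp_force: 0.0
```

Run:
```python
from h import *
c=snap("wrist","w3"); o=ctrl.get_obs(); print(o["eef_pos"])
K=lambda p:(lambda q:(c["fx"]*q[0]/q[2]+c["cx"],c["fy"]*q[1]/q[2]+c["cy"]))(rot(c["attitude"]).T@(np.array(p)-c["origin"]))
for z in(.04,.05,.06): print("expected px",z,K((.6314,-.1787,z)))
```

```text
[ 0.63041607 -0.17778881  0.24977837]
expected px 0.04 (np.float64(322.32491116626613), np.float64(211.8404571202615))
expected px 0.05 (np.float64(322.3816938575228), np.float64(214.04075036879547))
expected px 0.06 (np.float64(322.4418485282176), np.float64(216.3717056804989))
```

View pics/w3.png

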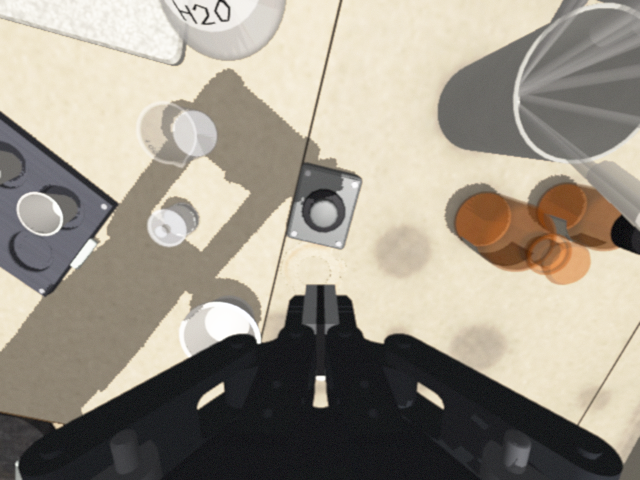

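The button top is at about (324,213), within 2 px of the prediction. I descend to just above it and then step down on force.

Call:
move_arm(plan=[0, 0, -0.8, 0, 0, 0, 0, 0, -1.6, 0, 0, 0, 0, 0, -2.4, 0, 0, 0, 0, 0, -2.9, 0, 0, 0, 0, 0, -3.1, 0, 0, 0, 0, 0, -3.1, 0, 0, 0, 0, 0, -3.1, 0, 0, 0])

```text
time_s: 13.88
eef_pos: [0.6318, -0.1795, 0.0968]
eef_rot: [0.001, 0.992, 0.126, 0.001]
wrist_force: [1.1, -0.2, 0.9]
opening: -0.003
grasp_force: 0.0
```

Call:
move_arm(plan=[0, 0, -0.06, 0, 0, 0, 0, 0, -0.12, 0, 0, 0, 0, 0, -0.18, 0, 0, 0, 0, 0, -0.24, 0, 0, 0, 0, 0, -0.3, 0, 0, 0, 0, 0, -0.3, 0, 0, 0])

```text
time_s: 14.62
eef_pos: [0.6306, -0.1793, 0.0795]
eef_rot: [-0.0, 0.992, 0.126, -0.0]
wrist_force: [-0.6, -0.4, 0.1]
opening: 0.002
grasp_force: 0.0
```

Tip at about 60 mm and no contact yet.

Call:
move_arm(plan=[0, 0, -0.04, 0, 0, 0, 0, 0, -0.08, 0, 0, 0, 0, 0, -0.12, 0, 0, 0, 0, 0, -0.12, 0, 0, 0, 0, 0, -0.12, 0, 0, 0])

```text
time_s: 15.25
eef_pos: [0.6308, -0.1794, 0.0742]
eef_rot: [0.0, 0.992, 0.126, 0.0]
wrist_force: [-0.4, 1.0, 1.1]
opening: -0.001
grasp_force: 0.8
```

Call:
move_arm(plan=[0, 0, -0.04, 0, 0, 0, 0, 0, -0.08, 0, 0, 0, 0, 0, -0.08, 0, 0, 0, 0, 0, -0.08, 0, 0, 0])

```text
time_s: 15.75
eef_pos: [0.6309, -0.1794, 0.0702]
eef_rot: [0.0, 0.992, 0.126, 0.0]
wrist_force: [-1.5, 0.2, 3.4]
opening: -0.001
grasp_force: 2.0
```

Call:
move_arm(plan=[0, 0, -0.02, 0, 0, 0, 0, 0, -0.04, 0, 0, 0, 0, 0, -0.06, 0, 0, 0, 0, 0, -0.06, 0, 0, 0, 0, 0, -0.06, 0, 0, 0])

```text
time_s: 16.38
eef_pos: [0.631, -0.1795, 0.0687]
eef_rot: [0.0, 0.992, 0.126, 0.0]
wrist_force: [-4.6, 2.1, 13.7]
opening: -0.0
grasp_force: 7.0
```

The stiff rise to 13.7 N means the button is on its stop. I press slightly more, hold, then retreat.

Call:
move_arm(plan=[0, 0, -0.01, 0, 0, 0, 0, 0, -0.02, 0, 0, 0, 0, 0, -0.02, 0, 0, 0, 0, 0, -0.02, 0, 0, 0, 0, 0, -0.02, 0, 0, 0])

```text
time_s: 17.0
eef_pos: [0.631, -0.1795, 0.0685]
eef_rot: [0.0, 0.992, 0.126, 0.0]
wrist_force: [-7.6, 3.0, 20.0]
opening: -0.001
grasp_force: 9.8
```

Call:
move_arm(plan=[0, 0, 0.1, 0, 0, 0, 0, 0, 0.25, 0, 0, 0, 0, 0, 0.5, 0, 0, 0, 0, 0, 0.9, 0, 0, 0, 0, 0, 1.4, 0, 0, 0, 0, 0, 2.0, 0, 0, 0, 0, 0, 2.4, 0, 0, 0, 0, 0, 2.4, 0, 0, 0, 0, 0, 2.4, 0, 0, 0, 0, 0, 2.4, 0, 0, 0])

```text
time_s: 18.25
eef_pos: [0.63, -0.179, 0.1843]
eef_rot: [-0.001, 0.992, 0.126, -0.001]
wrist_force: [0.5, -0.1, -0.4]
opening: 0.0
grasp_force: 0.0
```

Run:
```python
from h import *
snap("top","t9"); o=ctrl.get_obs(); print(o["time_s"],o["eef_pos"],o["wrist_force"])
```

```text
18.3 [ 0.63007631 -0.1790382   0.18444788] [ 0.08733472 -0.26587838 -0.44162256]
```

View pics/t9.png

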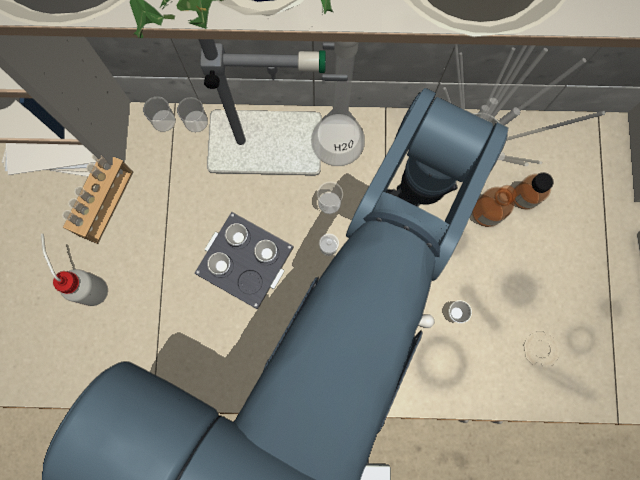

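The final top view shows the crucibles, carrier and visible glassware where they were. The lone crucible is still at (459,312), and the arm is clear of the button.

```bash
python3 -c "
from bench import ctrl
print(ctrl.hand_in())"
```

```text
the job is handed in; nothing more can be done
None
```

I pointed at the lone crucible and then at the empty well, each for over 2 s, pressed the call button down to its stop (about 20 N) and let it up, then handed the job in at about 18 s. The last picture shows nothing moved, though the arm hid the mortar.

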